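# Roll the castor wheel into its dock and shut the gate

## Robot

A 7-joint arm with a two-finger parallel gripper is mounted at the origin on a cart in front of the work surface, level with it; the furniture and walls round the work are solid. World frame = base frame: x ahead of the robot, y to its left, z up, the work surface at z = 0. Lengths are in mm, angles in rad, forces in N, time in s.
With the tool pointing down it reaches from about 425 to 950 mm from the base axis. Payload 4.7 kg.
Tool frame: the origin (TCP) lies between the finger pads; the fingertips stand ahead of it and the grasp point (between the pads) is the TCP (bot.tip_extent is the z of the fingertips in the tool frame, in mm); z points along the fingers, y is the direction in which the jaws open and shut (so a half turn about z gives the same grasp; the last joint's range is limited). The gripper opens to 85 mm and grips with 20 to 120 N. Pads are 22 mm wide; open, the fingers measure 114 mm over their backs; the gripper's body (76 mm by 85 mm) begins 54 mm behind the grasp point. The pads swing forward as they close: fully open they stand 13 mm farther back than shut.
Start: joints at [-1.177, 0.469, -0.049, 1.532, 0.024, 1.141, -0.082], TCP at [276.926, 615.596, 250.335] pointing down, gripper open.
Joint ranges: [-2.59, 2.59], [-0.33, 1.99], [-1.39, 1.29], [0.1, 2.45], [-1.04, 4.18], [0.21, 1.99], [-2.66, 2.66]. Speed limits (rad/s): [2.57, 2.57, 3.14, 3.14, 3.14, 3.14, 3.14].

## Interface

Orientations are given as a unit quaternion [x, y, z, w].
In Python, from station import bot gives the robot as it stands.
- The arm moves only by the tool carry_out, never from a script. Its argument "moves" is a list that holds one entry, the list of rows, each a list of 7 numbers: the turn, a rotation vector about the tool's x, y, z in rad, then the shift along the tool's x, y, z in cm, then the closure, from 0 (fully open) to 1 (shut). In form: [[[wx, wy, wz, dx, dy, dz, jaw], ...]]. A call has 1 to 5 rows; each row is the pose to reach, as a shift and turn from the pose commanded when the call began, along the tool's axes at that moment; what a row does not reach only later rows make up. A row lasts 1/8 s, in which the tool goes at most 62.5 mm and 10.7 degrees, less where a joint would pass 70% of its speed; a pose out of reach is approached as far as the arm can. A call with a gripper value outside its range is refused whole. The fingers move at their own pace and stop on an object; "squeeze" is the grip in N (left out, the last holds). Time passes only in rows, so rows that repeat a pose let the fingers close. It gives the time, the measured TCP pose, the force and the opening at its end, in the units of the state.
- bot.get_state(): the state, without advancing time (a new reading comes with each control period).
- bot.grab_frame(name): name is "scene" or "top" or "wrist"; returns a dict with "img" (400x640x3 uint8, blue, green, red), "intrinsics" (3x3 intrinsics, pixels), "world_from_camera" (4x4, takes a point from camera to world coordinates). Camera axes: x right, y up, looking along -z (the intrinsics and any distortion apply to the point x, -y, -z); pixel columns grow to the right and rows downward; lengths in mm; the calibration is good to about 2 mm. A picture is of the moment at which its call begins. There is no depth.
- bot.sign_off(): hands the job in, once; it reports no verdict.
Trained networks look in the newest picture that a camera, given by its name, has taken for a name from the list of things; names that differ only in an ending like _2 or _b are one class to them, and where a whole thing is asked for, a point or a joint stands for the part that bears it (a point fixed in the world has none). Each returns a list of dicts, best first, with "score" (0 to 1); they miss things now and then, are a little off and sometimes report something else, mostly with a low value. They report only what shows in the picture. A call takes as long as a camera call. They do not tell look-alikes from the thing itself.
- bot.trace(name, camera): "mask" (400x640 bool, what is visible of it).
- bot.mark_of(name, camera): "xyz" ([x, y, z] in mm, in the coordinates of the camera as it stood for that picture, good to about 4 mm: a listed point, or the origin of a listed thing).
The state is a dict: "time_s": time; "joints": joint angles; "joint_vel": joint speeds; "joint_efforts": joint torques, N m; "eef_pos": TCP position; "eef_rot": TCP orientation; "contact_force": force on the tool from outside, world axes, zero at the start; "wrist_torque": the same for the moment, N m; "gripper_width": finger opening in mm.
Only numpy, scipy, OpenCV 4.12 (cv2) and the standard library are available. Lean on these libraries where they do the work, as an engineer would, in place of code of your own. Each camera call takes 0.05 s, during which the arm holds its last target. There are 200 camera calls.

## Task

Swing the yellow gate of the blue wheel dock well open (more than a right angle), then roll the rubber-tyred castor wheel along the bench on its tyre, straight in between the rails, until it is up against the stop at the back: roll it, do not lift, drag or carry it or let it fall on its side. Then swing the gate fully shut behind it and let go, leaving the wheel standing upright in the dock and the tin, jar, sanding block and glue bottle undisturbed.

Things in the scene. Friction and masses are not known exactly. Their poses are not given: they have to be found in the camera images.
- wheel_center (a point): centre of the loose castor wheel, 40 mm above the bench: black rubber tyre 80 mm in diameter, 26 mm wide, grey sides, standing on its tyre. The axes turn with the wheel: y lies along the axle; z points to the yellow mark near the rim on both sides, which is on top at the start; x at the start points into the dock to within 0.12 rad (the wheel may stand up to 12 mm to the side of the lane's middle)
- dock_home (a point): the wheel's centre when fully home in the dock, 40 mm above the bench. x = level way in, z = up. The dock is fixed: two blue rails 22 mm high, 40 mm apart inside, from 44 mm before this point to 72 mm behind it, mouth flared to about 50 mm; a rubber-faced stop 52 mm high meets the tyre 41 mm behind this point; the lane's floor is the bench itself
- gate (a joint): angle of the yellow gate bar about its upright hinge: 0 = shut across the mouth (bar points to the dock's -y), growing as it swings out, away from the dock, clockwise from above, up to 2.6 (folded back beside the lane); at 1.6 it points straight out along the lane's -y edge, 2.2 or more leaves most room. It stays where it is left (0.6 N at the post moves it)
- gate_post (a point): on the axis of the black upright grip post at the free end of the gate, 50 mm above the bench: the post is 16 mm in diameter and reaches from 22 to 66 mm above the bench; 88 mm from the hinge. The bar lies 11 to 21 mm above the bench
- gate_hinge (a point): on the upright hinge axis of the gate, 50 mm above the bench: 52 mm before and 36 mm to the +y side of the home point
- tin: round tin with a green lid, 67 mm across, 22 mm high, origin under its middle; leave alone
- jar: amber jar with a cream lid, 60 mm across, 84 mm high, origin under its middle; leave alone
- sander: brown sanding block 42 x 85 x 28 mm, origin under its middle; leave alone
- glue: white glue bottle 33 mm across, 104 mm high, origin under its middle; leave alone
- wheel: the same wheel, 0.28 to 0.46 kg; origin and axes as wheel_center. Round steel axle bosses 20 mm in diameter stick out 16 mm from each side (58 mm end to end), so it can be straddled from above, a finger behind each boss, and pushed. It topples if leaned over 18 degrees. The tread has 20 flats 13 mm long: pushed at 0.03 m/s it runs up to 40 mm ahead of the push and stops on a flat; pushed faster it rolls farther
There are look-alikes about, which are no part of the job. Leave any green look-alike of the part that bears dock_home alone.

How it is judged (in metres and radians):
On the way, in this order (a step that is already met when the one before it is completed fails the run):
1. the gate is swung well open, more than a right angle (past 1.6 rad) (value of joint gate above 1.6 rad), for 0.1 s.
2. the wheel has rolled half a turn on the bench: its mark is at the bottom (within 0.6 rad) when it has gone 75 to 180 mm (angle between wheel_center's own z axis and vertical above 2.54 rad and distance of wheel_center from where it was at the start of the episode between 0.075 and 0.18 m and height (world z) of wheel_center below 0.048 m), for 0.04 s.
3. the wheel has rolled on (its mark has come up again, within 1.4 rad of the top) and stands home in the dock (x of wheel_center in the frame of dock_home between -0.012 and 0.008 m and y of wheel_center in the frame of dock_home between -0.012 and 0.012 m and height (world z) of wheel_center below 0.048 m and angle between wheel_center's own y axis and vertical between 1.4 and 1.74 rad and angle between wheel_center's own z axis and vertical below 1.4 rad), for 0.2 s.
At the end, for the whole second after the job is handed in: the wheel stands upright (axle level within 0.17 rad) and at rest between the rails with its centre within 12 mm of the home point, and the gate is shut to within 0.1 rad (x of wheel_center in the frame of dock_home between -0.012 and 0.008 m and y of wheel_center in the frame of dock_home between -0.012 and 0.012 m and height (world z) of wheel_center below 0.048 m and angle between wheel_center's own y axis and vertical between 1.4 and 1.74 rad and value of joint gate below 0.1 rad and linear speed of wheel below 0.02 m/s); the robot touches nothing.
It fails at once if the wheel was lifted (centre more than 52 mm above the bench) (height (world z) of wheel_center above 0.052 m).
It fails at once if the wheel fell over (axle more than 0.6 rad from level) (angle between wheel_center's own y axis and vertical below 0.97 rad or angle between wheel_center's own y axis and vertical above 2.17 rad).
It fails at once if the tin, jar, sanding block or glue bottle was moved more than 20 mm (distance of any of tin, jar, sander, glue from where it was at the start of the episode above 0.02 m).
It also fails if it takes over 72 s, if anything falls off the work surface, if the arm or the gripper's body presses on something with over 40 N, if the wrist force passes 120 N, or if a joint passes its speed limit or range.

## Working session

There is one attempt and no reset: what is moved stays moved. The work goes in short steps, Python scripts to look and compute and a tool call to move; the robot and the scene stay as the last step left them, time stands still between calls to the robot, and variables do not carry over. Pictures are saved under pics/ and viewed, on a budget of 10 in all, crops included, one or two more only if the job needs it, and the job is handed in when it is done.

Besides the shell and the picture viewer there is one more tool, called after "Call:" as name(argument=value, ...), one argument or row to a line, values as JSON. carry_out: Moves the arm, as the interface text tells. Its arguments: {"type":"object","properties":{"moves":{"type":"array"},"squeeze":{"type":"number"}},"required":["moves"]}

```bash
mkdir -p pics; cat > h.py <<'E'
import numpy as np, cv2
from station import bot
from scipy.spatial.transform import Rotation as R
def snap(c,save=None):
    f=bot.grab_frame(c)
    if save: cv2.imwrite('pics/'+save,f['img'])
    return f
def pts(f,c,names):
    T=np.array(f['world_from_camera'])
    for n in names:
        for d in bot.mark_of(n,c)[:4]:
            p=T@np.r_[d['xyz'],1]
            print(c,n,round(d['score'],2),p[:3].round(1))
def st():
    s=bot.get_state(); print(s['time_s'],np.round(s['eef_pos'],1),np.round(s['eef_rot'],3),np.round(s['contact_force'],1),round(s['gripper_width'],1),np.round(s['joints'],2)); return s
E
python3 - <<'E'
from h import *
s=st(); print(R.from_quat(s['eef_rot']).as_matrix().round(3), bot.tip_extent)
for c in ('scene','top'):
    f=snap(c,c+'0.png'); pts(f,c,['wheel_center','dock_home','gate_post','gate_hinge','tin','jar','sander','glue'])
    print(np.array(f['world_from_camera']).round(2).tolist(),np.array(f['intrinsics']).round(1).tolist())
E
```

```text
0.0 [276.7 615.  249.2] [ 0.21   0.978 -0.001 -0.   ] [-1.2 -0.8 -0.7] 85.3 [-1.18  0.47 -0.05  1.53  0.02  1.14 -0.08]
[[-0.912  0.41  -0.001]
 [ 0.41   0.912 -0.002]
 [-0.    -0.002 -1.   ]] 19.0
scene wheel_center 0.88 [ 511.4 -144.4   35.9]
scene dock_home 0.94 [ 358.6 -269.8   39.6]
scene dock_home 0.9 [ 551.4 -367.4   38.9]
scene dock_home 0.67 [ 806.5 -152.6   34.3]
scene dock_home 0.63 [373.2 -33.6  40.7]
scene gate_post 0.83 [ 758.3 -101.9   47. ]
scene gate_post 0.81 [320.9  13.8  49. ]
scene gate_post 0.74 [ 287.9 -245.8   49.7]
scene gate_post 0.64 [ 509.6 -141.2   41.5]
scene gate_hinge 0.9 [406.5  16.1  47.9]
scene gate_hinge 0.89 [ 577.9 -309.1   50.8]
scene gate_hinge 0.81 [ 368.1 -206.2   51.5]
scene gate_hinge 0.76 [ 851.8 -100.6   47. ]
scene tin 0.73 [443.7 121.7   1.1]
scene jar 0.64 [671.1 -31.2   3.8]
scene sander 0.69 [ 716.3 -331.    -2.6]
scene glue 0.63 [574.6 117.5  -1.4]
scene glue 0.38 [ 579.  -306.9   50.3]
[[0.6, 0.47, -0.64, -75.75], [-0.8, 0.36, -0.48, -600.99], [0.01, 0.8, 0.6, 664.61], [0.0, 0.0, 0.0, 1.0]] [[485.4, 0.0, 314.9], [0.0, 485.4, 202.2], [0.0, 0.0, 1.0]]
top wheel_center 0.79 [ 512.7 -142.2   41.1]
top dock_home 0.97 [372.6 -40.   37.6]
top dock_home 0.92 [ 802.8 -150.2   43.1]
top dock_home 0.84 [ 357.3 -270.5   38.8]
top dock_home 0.54 [673.6 -31.4  -2.6]
top gate_post 0.67 [757.4 -94.4  48.3]
top gate_post 0.63 [ 285.  -241.8   53.1]
top gate_post 0.62 [ 489.6 -314.9   51.7]
top gate_hinge 0.81 [ 367.6 -203.    46.8]
top gate_hinge 0.53 [405.5  14.6  50.9]
top gate_hinge 0.48 [ 578.8 -311.9   47.9]
top tin 0.84 [443.  127.2   0.5]
top tin 0.36 [ 554.2 -366.9   40.4]
top jar 0.69 [672.1 -35.    0. ]
top sander 0.69 [ 712.8 -330.    -4.7]
top glue 0.68 [576.4 118.6  -0.8]
[[0.02, 0.99, -0.12, 431.51], [-1.0, 0.02, -0.02, -118.6], [-0.01, 0.12, 0.99, 1141.56], [0.0, 0.0, 0.0, 1.0]] [[414.6, 0.0, 317.1], [0.0, 414.6, 191.7], [0.0, 0.0, 1.0]]
```

View pics/top0.png

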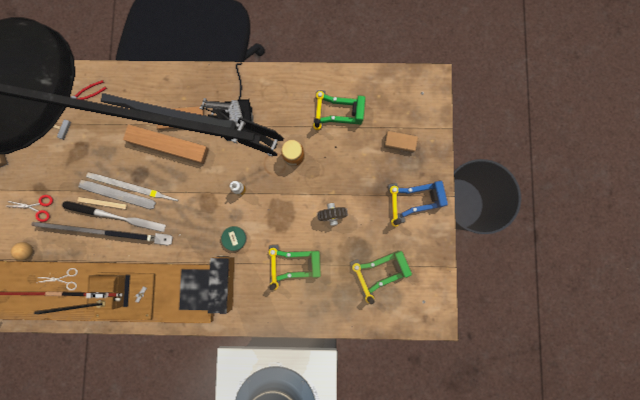

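View pics/scene0.png

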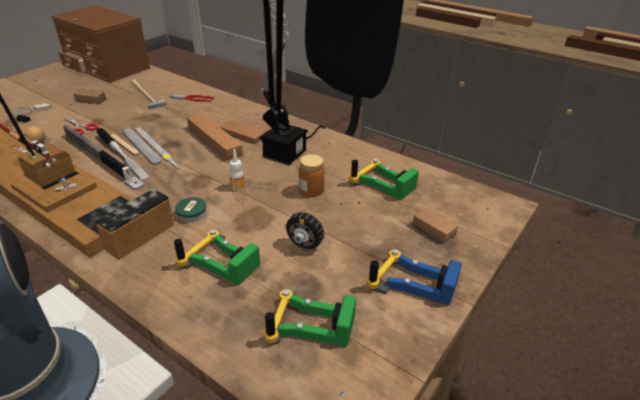

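The top view shows the blue dock at about px (415,200), with its gate across the mouth (px 395,188–222), and the wheel at (332,214). The green ones are look-alikes. I'll move over the lane and look with the wrist camera.

```bash
cat >> h.py <<'E'
def go(target,ybear=None,s=None):
    "print tool-frame rotvec z and shift (cm) to reach world target with tool down, jaw axis at bearing ybear (deg)"
    s=s or bot.get_state(); Rc=R.from_quat(s['eef_rot']); 
    d=Rc.inv().apply(np.array(target)-s['eef_pos'])/10
    rv=np.zeros(3)
    if ybear is not None:
        b=np.radians(ybear); y=np.array([np.cos(b),np.sin(b),0]); z=np.array([0,0,-1.]); x=np.cross(y,z)
        rv=(Rc.inv()*R.from_matrix(np.c_[x,y,z])).as_rotvec()
    print('go',target,'rot',rv.round(3),'shift',d.round(2))
E
python3 - <<'E'
from h import *
go([540,-220,330],10)
E
```

```text
go [540, -220, 330] rot [ 0.    -0.     0.974] shift [-58.27 -65.41  -7.97]
```

Call:
carry_out(
  moves=[
    [[0,0,0.07,-4,-4.5,-0.6,0],[0,0,0.14,-8,-9,-1.2,0],[0,0,0.21,-12,-13.5,-1.8,0],[0,0,0.28,-16,-18,-2.4,0],[0,0,0.35,-20,-22.5,-3,0]],
  ],
)

```text
time_s: 1.52
eef_pos: [367.5, 326.4, 280.8]
eef_rot: [0.378, 0.926, 0.0, 0.0]
contact_force: [1.1, -0.3, -0.1]
gripper_width: 85.1
```

```bash
python3 - <<'E'
from h import *
st();go([540,-220,330],10)
E
```

```text
1.525 [367.5 326.4 280.8] [0.378 0.926 0.    0.   ] [ 1.1 -0.3 -0.1] 85.1 [-0.9   0.14  0.1   1.92 -0.02  1.08  0.  ]
go [540, -220, 330] rot [ 0.001 -0.     0.621] shift [-50.56 -26.96  -4.95]
```

Call:
carry_out(
  moves=[
    [[0,0,0.07,-5,-2.7,-0.5,0.3],[0,0,0.14,-10,-5.4,-1,0.3],[0,0,0.21,-15,-8.1,-1.5,0.3],[0,0,0.28,-20,-10.8,-2,0.3],[0,0,0.35,-25,-13.5,-2.5,0.3]],
  ],
)

```text
time_s: 2.15
eef_pos: [452.1, 55.4, 305.9]
eef_rot: [0.533, 0.846, 0.001, 0.0]
contact_force: [1.4, 0.5, -0.3]
gripper_width: 59.8
```

```bash
python3 - <<'E'
from h import *
st();go([540,-220,330],10);print(bot.tip_extent)
E
```

```text
2.15 [452.1  55.4 305.9] [0.533 0.846 0.001 0.   ] [ 1.4  0.5 -0.3] 59.8 [-0.58  0.04  0.38  1.97 -0.02  1.13  0.26]
go [540, -220, 330] rot [ 0.001 -0.     0.271] shift [-28.64  -3.94  -2.42]
19.0
```

Call:
carry_out(
  moves=[
    [[0,0,0.05,-6,-0.8,-0.5,0.5],[0,0,0.11,-12,-1.6,-1,0.5],[0,0,0.16,-18,-2.4,-1.5,0.5],[0,0,0.22,-24,-3.2,-2,0.5],[0,0,0.27,-28.6,-3.9,-2.4,0.5]],
  ],
)

```text
time_s: 2.78
eef_pos: [540.8, -220.1, 329.8]
eef_rot: [0.643, 0.766, -0.0, 0.001]
contact_force: [0.2, 0.5, 0.9]
gripper_width: 42.7
```

```bash
python3 - <<'E'
from h import *
st()
f=snap('wrist','w1.png'); pts(f,'wrist',['wheel_center','dock_home','gate_post','gate_hinge'])
print(np.array(f['world_from_camera']).round(3).tolist(),np.array(f['intrinsics']).round(1).tolist())
E
```

```text
2.775 [ 540.8 -220.1  329.8] [ 0.643  0.766 -0.     0.001] [0.2 0.5 0.9] 42.7 [-0.19  0.29  0.64  1.68 -0.18  1.23  0.67]
wrist wheel_center 0.87 [ 507.3 -142.6   42.4]
wrist dock_home 0.67 [ 558.9 -367.9   41.8]
wrist dock_home 0.66 [ 355.  -270.4   38.4]
wrist dock_home 0.6 [375.  -35.   40.3]
wrist dock_home 0.58 [ 803.5 -151.    41.6]
wrist gate_post 0.75 [ 287.5 -248.    50.3]
wrist gate_post 0.66 [757.5 -94.1  46.1]
wrist gate_post 0.56 [ 490.3 -313.4   50.1]
wrist gate_hinge 0.8 [ 577.4 -309.1   55.5]
wrist gate_hinge 0.74 [ 367.4 -211.1   48.5]
wrist gate_hinge 0.71 [ 839.  -101.2   50.1]
[[0.985, -0.169, -0.044, 529.097], [0.174, 0.951, 0.254, -154.873], [-0.001, -0.258, 0.966, 452.943], [0.0, 0.0, 0.0, 1.0]] [[279.0, 0.0, 325.7], [0.0, 279.0, 198.8], [0.0, 0.0, 1.0]]
```

View pics/w1.png

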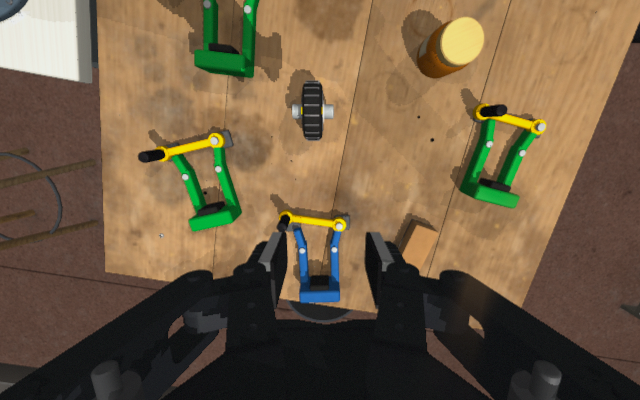

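```bash
cat >> h.py <<'E'
def proj(f,u,v,z):
    T=np.array(f['world_from_camera']);K=np.array(f['intrinsics'])
    d=T[:3,:3]@np.array([(u-K[0,2])/K[0,0],-(v-K[1,2])/K[1,1],-1]); o=T[:3,3]
    return (o+d*(z-o[2])/d[2]).round(1)
E
python3 - <<'E'
from h import *
f=snap('wrist')
im=cv2.imread('pics/w1.png')
for u,v,z in [(340,226,25),(285,219,21),(302,233,22),(337,236,22),(306,280,22),(334,280,22),(301,292,52),(339,292,52)]: print(u,v,z,proj(f,u,v,z))
cv2.imwrite('pics/w1c.png',cv2.resize(im[75:310,240:390],None,fx=3.4,fy=2.55*1,interpolation=cv2.INTER_CUBIC) if 0 else cv2.resize(im[70:310,240:400],None,fx=2.5,fy=2.5,interpolation=cv2.INTER_CUBIC))
E
```

```text
340 226 25 [ 579.1 -303.9   25. ]
285 219 21 [ 489.  -309.5   21. ]
302 233 22 [ 520.1 -328.2   22. ]
337 236 22 [ 577.9 -323.1   22. ]
306 280 22 [ 540.6 -412.8   22. ]
334 280 22 [ 588.2 -404.1   22. ]
301 292 52 [ 535.2 -417.6   52. ]
339 292 52 [ 596.1 -406.6   52. ]
```

View pics/w1c.png

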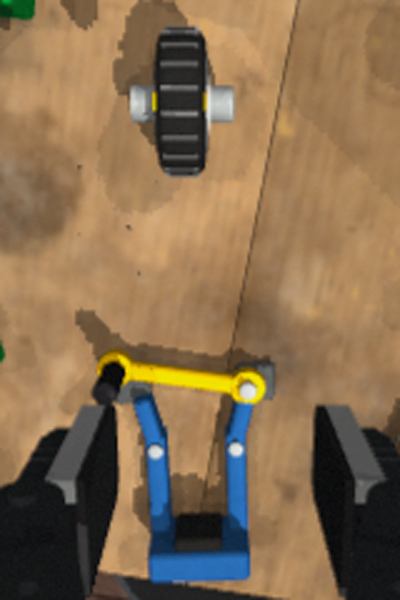

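```bash
python3 - <<'E'
from h import *
go([490,-314,52],10)
E
```

```text
go [490, -314, 52] rot [-0.    -0.001  0.006] shift [-8.78 -6.72 27.69]
```

Call:
carry_out(
  moves=[
    [[0,0,0,-4.4,-3.4,4,0.45],[0,0,0,-8.8,-6.7,9,0.45],[0,0,0,-8.8,-6.7,15,0.45],[0,0,0,-8.8,-6.7,19,0.45],[0,0,0,-8.8,-6.7,21,0.45]],
  ],
)

```text
time_s: 3.7
eef_pos: [489.2, -313.4, 116.7]
eef_rot: [0.641, 0.768, 0.0, -0.002]
contact_force: [0.5, 0.8, 0.1]
gripper_width: 47.0
```

```bash
python3 - <<'E'
from h import *
st()
f=snap('wrist','w2.png'); pts(f,'wrist',['dock_home','gate_post','gate_hinge'])
go([490,-314,52],10)
E
```

```text
3.7 [ 489.2 -313.4  116.7] [ 0.641  0.768  0.    -0.002] [0.5 0.8 0.1] 47.0 [ 0.07  0.52  0.57  1.91 -0.37  0.82  1.02]
wrist dock_home 0.84 [ 356.1 -267.7   38.4]
wrist gate_post 0.68 [ 287.  -245.2   51.4]
wrist gate_post 0.65 [ 488.8 -311.    48.7]
wrist gate_hinge 0.9 [ 369.7 -208.    51.4]
wrist gate_hinge 0.73 [ 578.4 -307.7   53.6]
go [490, -314, 52] rot [0.002 0.001 0.005] shift [ 0.22 -0.13  6.88]
```

View pics/w2.png

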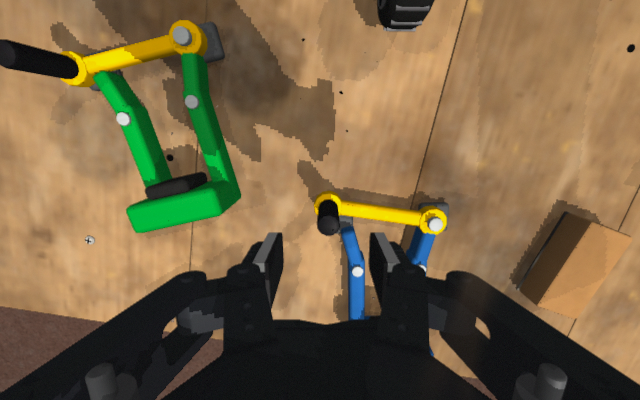

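Call:
carry_out(
  moves=[
    [[0,0,0,0,0,3.3,0.45],[0,0,0,0,0,6.4,0.45],[0,0,0,0,0,6.4,0.85],[0,0,0,0,0,6.4,0.85],[0,0,0,0,0,6.4,0.85]],
  ],
  squeeze=20,
)

```text
time_s: 4.53
eef_pos: [491.2, -316.8, 57.3]
eef_rot: [0.641, 0.767, 0.0, 0.002]
contact_force: [0.2, -0.0, 3.2]
gripper_width: 15.4
```

```bash
python3 - <<'E'
from h import *
s=st(); p=np.array(s['eef_pos'])
h=np.array([579,-308.0]);b=np.radians(10);X=np.array([np.sin(b),-np.cos(b)]);Y=np.array([np.cos(b),np.sin(b)])
v=p[:2]-h;print(np.hypot(*v)); th0=np.arctan2(-v@X,-v@Y);print(th0)
Rc=R.from_quat(s['eef_rot'])
for th in np.arange(th0,2.45,.25):
    q=h+88*(-Y*np.cos(th)-X*np.sin(th)); print(round(th,2),q.round(),(Rc.inv().apply(np.r_[q-p[:2],0])/10).round(2))
E
```

```text
4.525 [ 491.2 -316.8   57.3] [0.641 0.767 0.    0.002] [ 0.2 -0.   3.2] 15.4 [ 0.12  0.6   0.51  1.94 -0.44  0.71  1.08]
88.20024003432985
0.07513226459816412
0.08 [ 491. -317.] [-0.    0.02  0.  ]
0.33 [ 492. -295.] [ 2.15  0.46 -0.  ]
0.58 [ 498. -274.] [ 4.12  1.43 -0.  ]
0.83 [ 509. -255.] [ 5.79  2.85 -0.  ]
1.08 [ 524. -239.] [ 7.06  4.63 -0.  ]
1.33 [ 543. -228.] [7.85 6.68 0.  ]
1.58 [ 564. -221.] [8.11 8.86 0.01]
1.83 [ 586. -220.] [ 7.82 11.04  0.02]
2.08 [ 607. -225.] [ 7.   13.07  0.02]
2.33 [ 627. -234.] [ 5.7  14.84  0.03]
```

Call:
carry_out(
  moves=[
    [[0,0,0,2.15,0.45,0,0.85],[0,0,0,4.1,1.4,0,0.85],[0,0,0,5.8,2.85,0,0.85],[0,0,0,7.05,4.6,0,0.85],[0,0,0,7.85,6.7,0,0.85]],
  ],
)

```text
time_s: 5.15
eef_pos: [541.3, -225.6, 56.9]
eef_rot: [0.642, 0.767, 0.001, -0.002]
contact_force: [-5.6, 2.8, 8.7]
gripper_width: 15.4
```

Call:
carry_out(
  moves=[
    [[0,0,0,0.25,2.2,0,0.85],[0,0,0,0,4.35,0,0.85],[0,0,0,-0.8,6.4,0,0.85],[0,0,0,-2.1,8.1,0,0.85],[0,0,0,-2.1,8.1,0,0.85]],
  ],
)

```text
time_s: 5.78
eef_pos: [628.0, -233.0, 56.4]
eef_rot: [0.641, 0.768, 0.001, 0.002]
contact_force: [3.1, 2.5, 2.7]
gripper_width: 15.1
```

```bash
python3 - <<'E'
from h import *
s=st(); v=np.array(s['eef_pos'])[:2]-[579,-308]; print(np.hypot(*v))
go([521,-178,200],10)
E
```

```text
5.775 [ 628.  -233.    56.4] [0.641 0.768 0.001 0.002] [3.1 2.5 2.7] 15.1 [-0.06  0.72  0.52  1.73 -0.46  0.82  0.85]
89.59494427635941
go [521, -178, 200] rot [0.004 0.001 0.005] shift [  7.3   -9.49 -14.4 ]
```

Call:
carry_out(
  moves=[
    [[0,0,0,0,0,0,0.45],[0,0,0,0,0,0,0.45],[0,0,0,0,0,-5,0.45],[0,0,0,0,0,-10,0.45],[0,0,0,0,-5,-13,0.45]],
  ],
)

```text
time_s: 6.4
eef_pos: [579.3, -241.0, 187.7]
eef_rot: [0.64, 0.769, 0.001, 0.002]
contact_force: [-0.5, -0.8, 0.2]
gripper_width: 47.1
```

```bash
python3 - <<'E'
from h import *
st(); go([535,-222,180],10)
E
```

```text
6.4 [ 579.3 -241.   187.7] [0.64  0.769 0.001 0.002] [-0.5 -0.8  0.2] 47.1 [-0.11  0.5   0.62  1.75 -0.34  0.99  0.81]
go [535, -222, 180] rot [0.005 0.003 0.008] shift [ 2.68 -4.01  0.75]
```

Call:
carry_out(
  moves=[
    [[0.005,0.003,0.008,2.7,-4,0.8,0.45],[0.005,0.003,0.008,2.7,-4,0.8,0.55]],
  ],
)

```text
time_s: 6.65
eef_pos: [527.5, -221.2, 176.5]
eef_rot: [0.645, 0.764, -0.001, -0.005]
contact_force: [0.7, 0.1, -0.0]
gripper_width: 38.3
```

```bash
python3 - <<'E'
from h import *
st()
f=snap('wrist','w3.png'); pts(f,'wrist',['wheel_center','gate_post'])
np.savez('f3.npz',T=f['world_from_camera'],K=f['intrinsics'])
E
```

```text
6.65 [ 527.5 -221.2  176.5] [ 0.645  0.764 -0.001 -0.005] [ 0.7  0.1 -0. ] 38.3 [-0.15  0.43  0.63  1.88 -0.32  0.94  0.79]
wrist wheel_center 0.76 [ 504.7 -137.    41.2]
wrist wheel_center 0.44 [668.6 -32.6   3.2]
wrist gate_post 0.71 [ 287.2 -244.5   50.6]
wrist gate_post 0.58 [755.1 -95.9  48.7]
wrist gate_post 0.56 [ 626.7 -238.3   48.4]
```

View pics/w3.png

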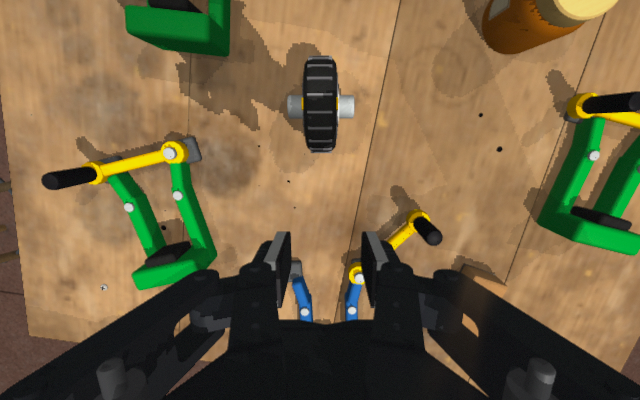

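```bash
python3 - <<'E'
from h import *
d=np.load('f3.npz');f=dict(world_from_camera=d['T'],intrinsics=d['K'])
a,b,t0,t1=[proj(f,u,v,z) for u,v,z in [(288,106,40),(354,106,40),(320,57,68),(320,151,60)]]
print(a,b,(a+b)/2,np.degrees(np.arctan2(*(b-a)[1::-1])),proj(f,320.5,103,80),t0,t1)
E
```

```text
[ 479.1 -145.1   40. ] [ 536.8 -135.3   40. ] [ 507.95 -140.2    40.  ] 9.639359165579886 [ 508.7 -140.7   80. ] [ 502.5 -107.2   68. ] [ 513.8 -177.6   60. ]
```

```bash
python3 - <<'E'
from h import *
st(); go([502.5,-111,48],11)
E
```

```text
6.8 [ 532.9 -222.4  177.6] [ 0.644  0.765 -0.001 -0.002] [0.3 0.2 0.1] 38.4 [-0.15  0.44  0.63  1.87 -0.32  0.94  0.79]
go [502.5, -111, 48] rot [-0.004 -0.003 -0.021] shift [11.47 -1.05 12.99]
```

Call:
carry_out(
  moves=[
    [[-0.004,-0.003,-0.02,5,-0.5,0,0.55],[-0.004,-0.003,-0.02,10,-1,0,0.55],[-0.004,-0.003,-0.02,11.5,-1.05,2,0.55],[-0.004,-0.003,-0.02,11.5,-1.05,6,0.55],[-0.004,-0.003,-0.02,11.5,-1.05,7,0.55]],
  ],
)

```text
time_s: 7.42
eef_pos: [501.8, -110.4, 105.9]
eef_rot: [0.636, 0.771, -0.002, -0.002]
contact_force: [-0.4, 1.2, -0.9]
gripper_width: 38.0
```

```bash
python3 - <<'E'
from h import *
st(); go([502.5,-111,48],11)
f=snap('scene','s1.png'); pts(f,'scene',['wheel_center'])
cv2.imwrite('pics/s1c.png',cv2.resize(f['img'][130:310,200:440],None,fx=3,fy=3))
E
```

```text
7.425 [ 501.8 -110.4  105.9] [ 0.636  0.771 -0.002 -0.002] [-0.4  1.2 -0.9] 38.0 [-0.32  0.44  0.57  2.07 -0.35  0.73  0.67]
go [502.5, -111, 48] rot [-0.004 -0.    -0.001] shift [-0.07  0.09  5.79]
scene wheel_center 0.87 [ 506.9 -141.8   39. ]
```

View pics/s1c.png

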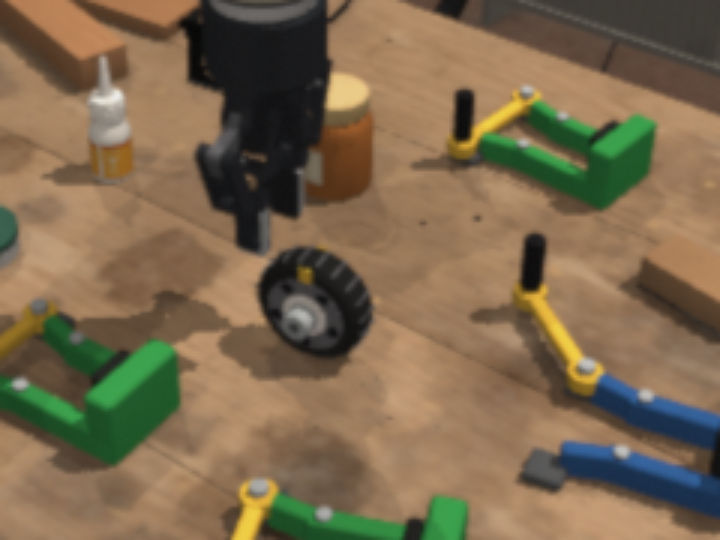

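Call:
carry_out(
  moves=[
    [[-0.004,0,0,0,0,2,0.55],[-0.004,0,0,0,0,4,0.55],[-0.004,0,0,0,0,5.8,0.55],[-0.004,0,0,-0.3,0,5.8,0.55],[-0.004,0,0,-0.6,0,5.8,0.55]],
  ],
)

```text
time_s: 8.15
eef_pos: [503.9, -117.4, 50.4]
eef_rot: [0.637, 0.771, 0.002, 0.002]
contact_force: [0.5, 0.3, 0.8]
gripper_width: 38.2
```

```bash
cat >> h.py <<'E'
HOME=np.array([555,-365.]);B=np.radians(10);X=np.array([np.sin(B),-np.cos(B)]);Y=np.array([np.cos(B),np.sin(B)])
def dk(p): v=np.array(p)[:2]-HOME; return np.round([v@X,v@Y],1)
def chk(cams=('scene','top')):
    s=st(); m=R.from_quat(s['eef_rot']).as_matrix(); print('tcp dock',dk(s['eef_pos']),'ybear',np.degrees(np.arctan2(m[1,1],m[0,1])).round(1))
    for c in cams:
        f=snap(c,c+'_last.png')
        for d in bot.mark_of('wheel_center',c)[:1]:
            p=np.array(f['world_from_camera'])@np.r_[d['xyz'],1]; print(c,round(d['score'],2),p[:3].round(1),'dock',dk(p))
E
python3 - <<'E'
from h import *
chk()
E
```

```text
8.15 [ 503.9 -117.4   50.4] [0.637 0.771 0.002 0.002] [0.5 0.3 0.8] 38.2 [-0.24  0.53  0.5   2.1  -0.44  0.61  0.76]
tcp dock [-252.7   -7.3] ybear 10.9
scene 0.73 [ 509.2 -142.3   40.1] dock [-227.2   -6.5]
```

Call:
carry_out(
  moves=[
    [[0,0,-0.01,-0.4,0.01,0,0.55],[0,0,-0.01,-0.8,0.02,0,0.55],[0,0,-0.01,-1.2,0.03,0,0.55],[0,0,-0.01,-1.6,0.04,0,0.55],[0,0,-0.01,-2.0,0.06,0,0.55]],
  ],
)

```text
time_s: 8.98
eef_pos: [507.6, -136.6, 49.6]
eef_rot: [0.633, 0.774, 0.001, 0.001]
contact_force: [-0.2, -0.6, 0.1]
gripper_width: 38.6
```

```bash
python3 - <<'E'
from h import *
chk()
E
```

```text
8.975 [ 507.6 -136.6   49.6] [0.633 0.774 0.001 0.001] [-0.2 -0.6  0.1] 38.6 [-0.2   0.54  0.49  2.08 -0.44  0.62  0.8 ]
tcp dock [-233.1   -7.1] ybear 11.5
scene 0.95 [ 513.9 -160.    39.1] dock [-209.1   -4.9]
```

Call:
carry_out(
  moves=[
    [[0,0,0,-0.4,0,0,0.55],[0,0,0,-0.8,0.0,0,0.55],[0,0,0,-1.2,0.01,0,0.55],[0,0,0,-1.6,0.02,0,0.55],[0,0,0,-2.0,0.03,0,0.55]],
  ],
)

```text
time_s: 9.8
eef_pos: [511.8, -156.1, 49.7]
eef_rot: [0.633, 0.774, 0.001, 0.001]
contact_force: [-0.6, -1.0, -1.0]
gripper_width: 38.3
```

```bash
python3 - <<'E'
from h import *
chk(['scene'])
E
```

```text
9.8 [ 511.8 -156.1   49.7] [0.633 0.774 0.001 0.001] [-0.6 -1.  -1. ] 38.3 [-0.16  0.55  0.49  2.06 -0.44  0.63  0.83]
tcp dock [-213.2   -6.2] ybear 11.5
scene 0.69 [ 517.4 -179.6   37.2] dock [-189.1   -4.9]
```

Call:
carry_out(
  moves=[
    [[0,0,0,-0.4,0,0,0.55],[0,0,0,-0.8,0.0,0,0.55],[0,0,0,-1.2,0.01,0,0.55],[0,0,0,-1.6,0.02,0,0.55],[0,0,0,-2.0,0.03,0,0.55]],
  ],
)

```text
time_s: 10.52
eef_pos: [516.1, -175.7, 49.7]
eef_rot: [0.633, 0.774, 0.001, 0.001]
contact_force: [0.2, 0.5, 0.4]
gripper_width: 38.3
```

```bash
python3 - <<'E'
from h import *
chk(['scene'])
E
```

```text
10.525 [ 516.1 -175.7   49.7] [0.633 0.774 0.001 0.001] [0.2 0.5 0.4] 38.3 [-0.12  0.56  0.49  2.03 -0.44  0.64  0.86]
tcp dock [-193.2   -5.4] ybear 11.5
scene 0.61 [ 521.2 -203.6   38.3] dock [-164.8   -5.3]
```

```bash
python3 - <<'E'
import cv2
im=cv2.imread('pics/scene_last.png');cv2.imwrite('pics/s2c.png',cv2.resize(im[170:310,260:440],None,fx=4,fy=4,interpolation=cv2.INTER_CUBIC))
E
```

```text
(no output)
```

View pics/s2c.png

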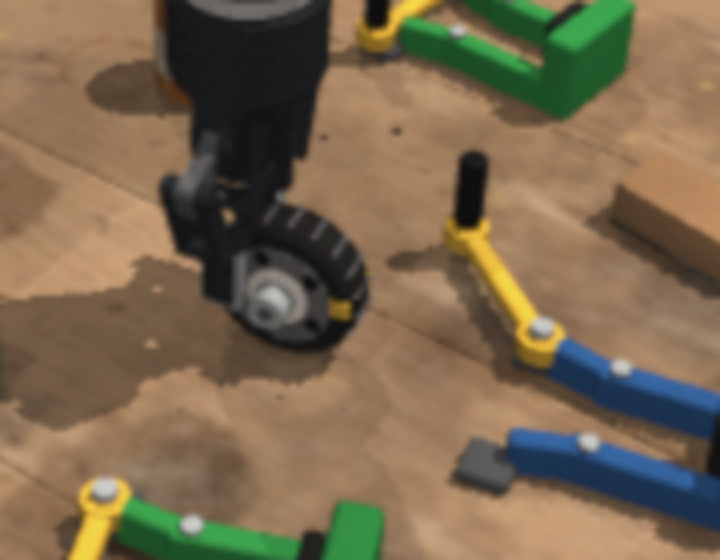

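Call:
carry_out(
  moves=[
    [[0,0,-0.01,-0.4,0.01,0,0.55],[0,0,-0.015,-0.8,0.03,0,0.55],[0,0,-0.015,-1.2,0.05,0,0.55],[0,0,-0.015,-1.6,0.07,0,0.55],[0,0,-0.015,-2.0,0.09,0,0.55]],
  ],
)

```text
time_s: 11.25
eef_pos: [520.9, -195.1, 49.7]
eef_rot: [0.627, 0.779, 0.001, 0.001]
contact_force: [0.4, -0.7, -0.3]
gripper_width: 38.4
```

Call:
carry_out(
  moves=[
    [[0,0,0,-0.4,0.01,0,0.55],[0,0,0,-0.8,0.02,0,0.55],[0,0,0,-1.2,0.03,0,0.55],[0,0,0,-1.6,0.04,0,0.55],[0,0,0,-2.0,0.05,0,0.55]],
  ],
)

```text
time_s: 11.88
eef_pos: [525.7, -214.5, 49.7]
eef_rot: [0.627, 0.779, 0.001, 0.001]
contact_force: [0.2, -0.2, 0.5]
gripper_width: 38.2
```

```bash
python3 - <<'E'
from h import *
chk()
E
```

```text
11.875 [ 525.7 -214.5   49.7] [0.627 0.779 0.001 0.001] [ 0.2 -0.2  0.5] 38.2 [-0.05  0.59  0.48  1.98 -0.43  0.67  0.93]
tcp dock [-153.3   -2.7] ybear 12.3
scene 0.76 [ 530.9 -240.    40.6] dock [-127.3   -2. ]
```

Call:
carry_out(
  moves=[
    [[0,0,0,-0.4,0,0,0.55],[0,0,0,-0.8,0,0,0.55],[0,0,0,-1.2,0,0,0.55],[0,0,0,-1.6,0,0,0.55],[0,0,0.01,-2.0,0,0,0.55]],
  ],
)

```text
time_s: 12.7
eef_pos: [529.9, -233.9, 49.6]
eef_rot: [0.631, 0.776, 0.001, 0.001]
contact_force: [1.6, 0.0, 0.4]
gripper_width: 38.8
```

Call:
carry_out(
  moves=[
    [[0,0,0.01,-0.4,0,0,0.55],[0,0,0.02,-0.8,0,0,0.55],[0,0,0.02,-1.2,-0.01,0,0.55],[0,0,0.02,-1.6,-0.02,0,0.55],[0,0,0.02,-2.0,-0.03,0,0.55]],
  ],
)

```text
time_s: 13.32
eef_pos: [533.7, -253.7, 49.7]
eef_rot: [0.639, 0.769, 0.001, 0.001]
contact_force: [-0.1, 0.0, 0.8]
gripper_width: 38.6
```

```bash
python3 - <<'E'
from h import *
chk()
im=cv2.imread('pics/scene_last.png');cv2.imwrite('pics/s3c.png',cv2.resize(im[190:310,330:480],None,fx=4,fy=4,interpolation=cv2.INTER_CUBIC))
E
```

```text
13.325 [ 533.7 -253.7   49.7] [0.639 0.769 0.001 0.001] [-0.1  0.   0.8] 38.6 [ 0.02  0.62  0.49  1.92 -0.44  0.7   0.95]
tcp dock [-113.3   -1.6] ybear 10.6
scene 0.66 [ 538.9 -280.7   37. ] dock [-85.8  -1.2]
```

View pics/s3c.png

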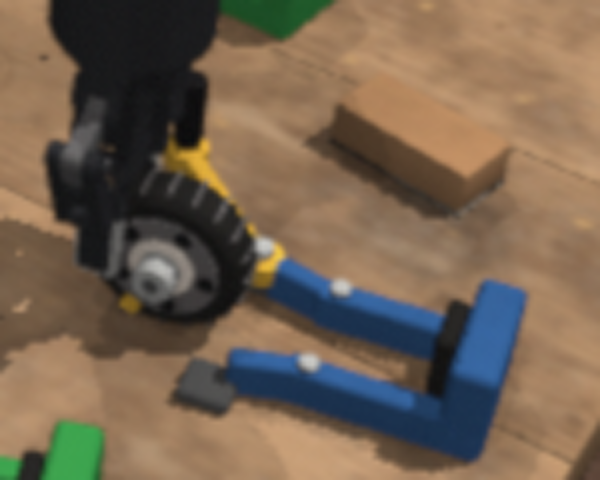

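Call:
carry_out(
  moves=[
    [[0,0,0.01,-0.4,0.01,0,0.55],[0,0,0.01,-0.8,0.02,0,0.55],[0,0,0.01,-1.2,0.03,0,0.55],[0,0,0.01,-1.6,0.04,0,0.55],[0,0,0.01,-2.0,0.05,0,0.55]],
  ],
)

```text
time_s: 14.15
eef_pos: [537.9, -273.1, 49.6]
eef_rot: [0.643, 0.766, 0.001, 0.001]
contact_force: [-0.6, 0.0, -0.2]
gripper_width: 38.2
```

```bash
python3 - <<'E'
from h import *
chk()
im=cv2.imread('pics/scene_last.png');cv2.imwrite('pics/s4c.png',cv2.resize(im[190:310,330:480],None,fx=4,fy=4,interpolation=cv2.INTER_CUBIC))
E
```

```text
14.15 [ 537.9 -273.1   49.6] [0.643 0.766 0.001 0.001] [-0.6  0.  -0.2] 38.2 [ 0.05  0.64  0.49  1.89 -0.44  0.72  0.97]
tcp dock [-93.5  -0.9] ybear 10.0
scene 0.94 [ 538.3 -292.4   38.9] dock [-74.4  -3.8]
```

Call:
carry_out(
  moves=[
    [[0,0,0,-0.4,0.01,0,0.55],[0,0,0,-0.8,0.02,0,0.55],[0,0,0,-1.2,0.03,0,0.55],[0,0,0,-1.6,0.04,0,0.55],[0,0,0,-2.0,0.05,0,0.55]],
  ],
)

```text
time_s: 14.98
eef_pos: [541.9, -292.9, 49.6]
eef_rot: [0.643, 0.766, 0.001, 0.001]
contact_force: [-0.4, -0.4, -0.2]
gripper_width: 38.3
```

```bash
python3 - <<'E'
from h import *
chk()
im=cv2.imread('pics/scene_last.png');cv2.imwrite('pics/s5c.png',cv2.resize(im[190:310,330:480],None,fx=4,fy=4,interpolation=cv2.INTER_CUBIC))
E
```

```text
14.975 [ 541.9 -292.9   49.6] [0.643 0.766 0.001 0.001] [-0.4 -0.4 -0.2] 38.3 [ 0.08  0.65  0.49  1.86 -0.44  0.73  0.99]
tcp dock [-73.3  -0.4] ybear 10.0
scene 0.86 [ 546.1 -322.7   39.6] dock [-43.2  -1.4]
```

View pics/s5c.png

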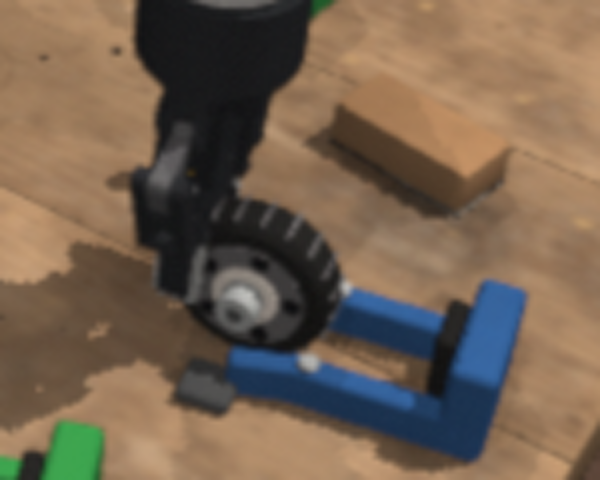

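Call:
carry_out(
  moves=[
    [[0,0,0,-0.4,0,0,0.55],[0,0,0,-0.8,0,0,0.55],[0,0,0,-1.2,0,0,0.55],[0,0,0,-1.6,0,0,0.55],[0,0,0,-2.0,0,0,0.55]],
  ],
)

```text
time_s: 15.8
eef_pos: [545.4, -312.6, 49.6]
eef_rot: [0.643, 0.766, 0.001, 0.001]
contact_force: [0.2, 0.2, 0.4]
gripper_width: 38.7
```

Call:
carry_out(
  moves=[
    [[0,0,0,-0.4,0,0,0.55],[0,0,0,-0.8,0,0,0.55],[0,0,0,-1.2,0,0,0.55],[0,0,0,-1.6,0,0,0.55],[0,0,0,-2.0,0,0,0.55]],
  ],
)

```text
time_s: 16.42
eef_pos: [548.9, -332.2, 49.7]
eef_rot: [0.643, 0.766, 0.001, 0.001]
contact_force: [0.6, 0.1, 0.6]
gripper_width: 38.3
```

```bash
python3 - <<'E'
from h import *
chk()
E
```

```text
16.425 [ 548.9 -332.2   49.7] [0.643 0.766 0.001 0.001] [0.6 0.1 0.6] 38.3 [ 0.14  0.68  0.49  1.8  -0.44  0.77  1.03]
tcp dock [-33.4  -0.4] ybear 10.0
scene 0.57 [ 550.  -358.5   42.2] dock [-7.2 -3.8]
```

Now the last bit, up against the stop.

Call:
carry_out(
  moves=[
    [[0,0,0,-0.3,0,0,0.55],[0,0,0,-0.6,0,0,0.55],[0,0,0,-0.8,0,0,0.55],[0,0,0,-1.0,0,0,0.55],[0,0,0,-1.0,0,0,0.55]],
  ],
)

```text
time_s: 17.25
eef_pos: [550.5, -342.0, 49.7]
eef_rot: [0.643, 0.766, 0.001, 0.001]
contact_force: [-0.5, 2.3, 0.6]
gripper_width: 38.2
```

```bash
python3 - <<'E'
from h import *
chk()
im=cv2.imread('pics/scene_last.png');cv2.imwrite('pics/s6c.png',cv2.resize(im[190:310,330:480],None,fx=4,fy=4,interpolation=cv2.INTER_CUBIC))
E
```

```text
17.25 [ 550.5 -342.    49.7] [0.643 0.766 0.001 0.001] [-0.5  2.3  0.6] 38.2 [ 0.15  0.69  0.49  1.78 -0.44  0.78  1.04]
tcp dock [-23.4  -0.5] ybear 10.0
scene 0.83 [ 551.6 -362.4   39.2] dock [-3.2 -2.9]
```

View pics/s6c.png

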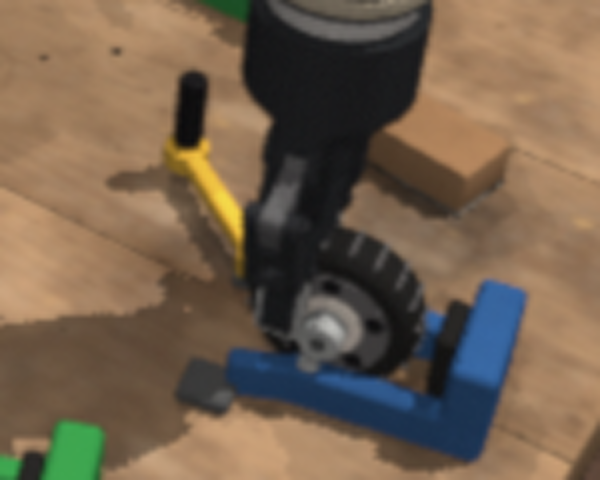

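Call:
carry_out(
  moves=[
    [[0,0,0,-0.2,0,0,0.55],[0,0,0,-0.4,0,0,0.55],[0,0,0,-0.4,0,0,0.55]],
  ],
)

```text
time_s: 17.82
eef_pos: [551.2, -345.9, 49.6]
eef_rot: [0.643, 0.766, 0.001, 0.001]
contact_force: [0.3, 0.2, -0.3]
gripper_width: 38.6
```

```bash
python3 - <<'E'
from h import *
chk(['scene'])
E
```

```text
17.825 [ 551.2 -345.9   49.6] [0.643 0.766 0.001 0.001] [ 0.3  0.2 -0.3] 38.6 [ 0.16  0.69  0.49  1.78 -0.44  0.78  1.04]
tcp dock [-19.5  -0.5] ybear 10.0
scene 0.72 [ 554.7 -366.4   37.6] dock [ 1.4 -0.5]
```

Call:
carry_out(
  moves=[
    [[0,0,0,-0.2,0,0,0.55],[0,0,0,-0.4,0,0,0.55],[0,0,0,-0.4,0,0,0.55]],
  ],
)

```text
time_s: 18.3
eef_pos: [551.8, -348.3, 49.6]
eef_rot: [0.642, 0.766, 0.002, -0.0]
contact_force: [-1.6, 5.0, 3.4]
gripper_width: 38.5
```

```bash
python3 - <<'E'
from h import *
chk(['scene'])
E
```

```text
18.3 [ 551.8 -348.3   49.6] [ 0.642  0.766  0.002 -0.   ] [-1.6  5.   3.4] 38.5 [ 0.17  0.7   0.48  1.77 -0.44  0.79  1.05]
tcp dock [-17.   -0.2] ybear 10.1
scene 0.84 [ 554.  -368.    40.1] dock [ 2.8 -1.5]
```

Call:
carry_out(
  moves=[
    [[0,0,0,0.6,0,0,0.55],[0,0,0,1.2,0,0,0.55],[0,0,0,1.5,0,-2,0.55],[0,0,0,1.5,0,-6,0.55],[0,0,0,1.5,0,-11,0.55]],
  ],
)

```text
time_s: 19.02
eef_pos: [548.7, -335.1, 161.5]
eef_rot: [0.643, 0.766, 0.001, 0.001]
contact_force: [0.9, -0.0, 0.8]
gripper_width: 38.1
```

```bash
python3 - <<'E'
from h import *
chk()
f=snap('scene'); pts(f,'scene',['gate_post'])
im=cv2.imread('pics/scene_last.png');cv2.imwrite('pics/s7c.png',cv2.resize(im[190:310,330:480],None,fx=4,fy=4,interpolation=cv2.INTER_CUBIC))
go([627,-236,150],10);go([627,-236,57],10)
E
```

```text
19.025 [ 548.7 -335.1  161.5] [0.643 0.766 0.001 0.001] [ 0.9 -0.   0.8] 38.1 [ 0.08  0.55  0.57  1.73 -0.35  0.96  0.96]
tcp dock [-30.6  -1. ] ybear 10.0
scene 0.93 [ 551.5 -364.1   36.5] dock [-1.5 -3.3]
scene gate_post 0.84 [ 628.1 -237.9   48.5]
scene gate_post 0.84 [757.8 -95.6  47.4]
scene gate_post 0.59 [319.7  14.8  49.5]
scene gate_post 0.55 [ 287.5 -243.7   50.5]
go [627, -236, 150] rot [ 0.003 -0.001  0.001] shift [8.34 9.43 0.98]
go [627, -236, 57] rot [ 0.003 -0.001  0.001] shift [ 8.33  9.41 10.28]
```

View pics/s7c.png

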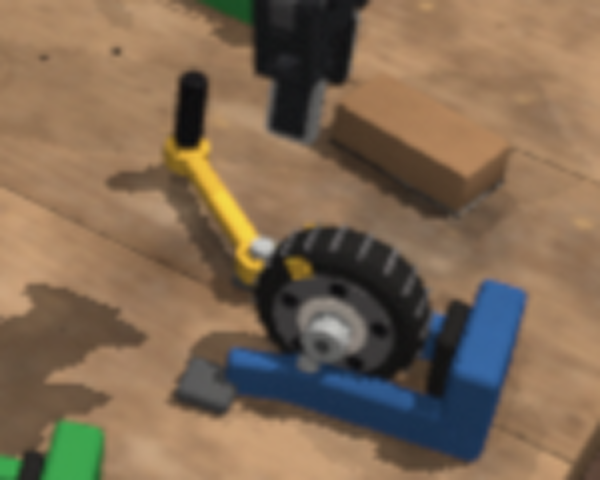

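Call:
carry_out(
  moves=[
    [[0.003,-0.001,0,4.2,4.7,0,0.5],[0.003,-0.001,0,8.3,9.4,1,0.5],[0.003,-0.001,0,8.3,9.4,3,0.5],[0.003,-0.001,0,8.3,9.4,3.5,0.5]],
  ],
)

```text
time_s: 19.82
eef_pos: [625.5, -236.2, 122.1]
eef_rot: [0.642, 0.766, -0.002, -0.002]
contact_force: [-0.1, -0.3, 0.9]
gripper_width: 42.5
```

```bash
python3 - <<'E'
from h import *
st(); f=snap('wrist','w4.png'); pts(f,'wrist',['gate_post']); go([627,-235.5,55],10)
cv2.imwrite('pics/w4c.png',f['img'])
E
```

```text
19.825 [ 625.5 -236.2  122.1] [ 0.642  0.766 -0.002 -0.002] [-0.1 -0.3  0.9] 42.5 [-0.07  0.63  0.54  1.69 -0.38  0.93  0.79]
wrist gate_post 0.75 [ 630.6 -238.9   46.4]
wrist gate_post 0.73 [756.  -97.3  50.6]
go [627, -235.5, 55] rot [-0.003  0.001 -0.002] shift [0.28 0.25 6.87]
```

View pics/w4c.png

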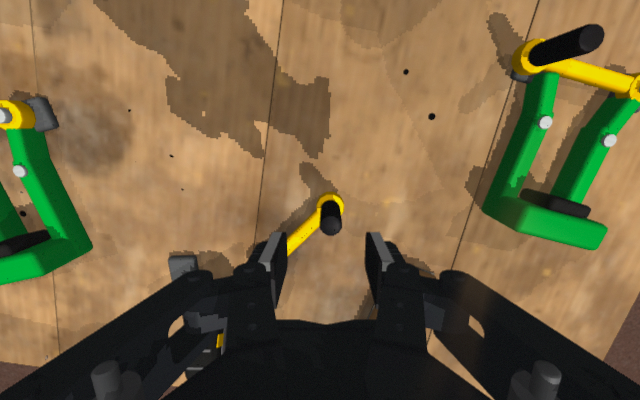

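Post centred between the fingers (px 331,215). Go down and grip.

Call:
carry_out(
  moves=[
    [[-0.003,0,0,0.2,0.2,3.4,0.5],[-0.003,0,0,0.2,0.2,6.6,0.5],[-0.003,0,0,0.2,0.2,6.6,0.85],[-0.003,0,0,0.2,0.2,6.6,0.85],[-0.003,0,0,0.2,0.2,6.6,0.85]],
  ],
  squeeze=20,
)

```text
time_s: 20.55
eef_pos: [628.2, -236.1, 59.6]
eef_rot: [0.643, 0.766, 0.0, 0.002]
contact_force: [-0.5, -2.5, -5.5]
gripper_width: 15.3
```

```bash
python3 - <<'E'
from h import *
s=st(); p=np.array(s['eef_pos'])
h=np.array([579,-308.0]); v=p[:2]-h;r=np.hypot(*v);print(r); th0=np.arctan2(-v@X,-v@Y);print(th0)
Rc=R.from_quat(s['eef_rot'])
for th in [*np.arange(th0,0.0,-.25),0,-.04]:
    q=h+(88 if th<2 else r)*(-Y*np.cos(th)-X*np.sin(th)); print(round(th,2),q.round(),(Rc.inv().apply(np.r_[q-p[:2],0])/10).round(2))
E
```

```text
20.55 [ 628.2 -236.1   59.6] [0.643 0.766 0.    0.002] [-0.5 -2.5 -5.5] 15.3 [-0.04  0.71  0.49  1.72 -0.43  0.82  0.83]
87.14379637449993
2.344944061940825
2.34 [ 628. -236.] [0. 0. 0.]
2.09 [ 609. -226.] [ 1.31 -1.73 -0.01]
1.84 [ 588. -220.] [ 2.24 -3.71 -0.02]
1.59 [ 566. -221.] [ 2.56 -5.88 -0.02]
1.34 [ 545. -227.] [ 2.34 -8.06 -0.03]
1.09 [ 526. -238.] [  1.58 -10.12  -0.03]
0.84 [ 510. -253.] [  0.34 -11.93  -0.03]
0.59 [ 499. -272.] [ -1.31 -13.38  -0.03]
0.34 [ 492. -293.] [ -3.27 -14.37  -0.03]
0.09 [ 491. -315.] [ -5.41 -14.85  -0.03]
0 [ 492. -323.] [ -6.24 -14.89  -0.03]
-0.04 [ 493. -327.] [ -6.59 -14.88  -0.02]
```

Call:
carry_out(
  moves=[
    [[0,0,0,1.3,-1.75,0,0.85],[0,0,0,2.25,-3.7,0,0.85],[0,0,0,2.55,-5.9,0,0.85],[0,0,0,2.35,-8.05,0,0.85],[0,0,0,1.6,-10.1,0,0.85]],
  ],
)

```text
time_s: 21.18
eef_pos: [527.8, -232.9, 59.7]
eef_rot: [0.641, 0.768, 0.003, 0.001]
contact_force: [-0.2, 5.7, -1.9]
gripper_width: 14.7
```

Call:
carry_out(
  moves=[
    [[0,0,0,-1.25,-1.8,0,0.85],[0,0,0,-2.9,-3.3,0,0.85],[0,0,0,-4.85,-4.25,0,0.85],[0,0,0,-6.5,-4.7,0,0.85],[0,0,0,-6.9,-4.75,0,0.85]],
  ],
)

```text
time_s: 21.8
eef_pos: [491.0, -314.0, 59.6]
eef_rot: [0.643, 0.766, 0.001, 0.001]
contact_force: [-5.4, 2.2, 7.4]
gripper_width: 15.0
```

```bash
python3 - <<'E'
from h import *
s=st(); v=np.array(s['eef_pos'])[:2]-[579,-308]; print(np.hypot(*v),np.arctan2(-v@X,-v@Y))
E
```

```text
21.8 [ 491.  -314.    59.6] [0.643 0.766 0.001 0.001] [-5.4  2.2  7.4] 15.0 [ 0.13  0.59  0.49  1.94 -0.42  0.71  1.05]
88.20163376474136 0.10595975753836447
```

Now press on gently toward shut until it stops.

Call:
carry_out(
  moves=[
    [[0,0,0,-0.4,0,0,0.85],[0,0,0,-0.8,0,0,0.85],[0,0,0,-1.2,0,0,0.85],[0,0,0,-1.2,0,0,0.85]],
  ],
)

```text
time_s: 22.3
eef_pos: [492.2, -326.2, 59.6]
eef_rot: [0.643, 0.766, -0.0, 0.001]
contact_force: [-7.4, -0.5, 6.4]
gripper_width: 15.0
```

```bash
python3 - <<'E'
from h import *
s=st(); v=np.array(s['eef_pos'])[:2]-[579,-308]; print(np.hypot(*v),np.arctan2(-v@X,-v@Y))
E
```

```text
22.3 [ 492.2 -326.2   59.6] [ 0.643  0.766 -0.     0.001] [-7.4 -0.5  6.4] 15.0 [ 0.15  0.6   0.49  1.92 -0.42  0.72  1.06]
88.71419601272548 -0.03232524507289105
```

Call:
carry_out(
  moves=[
    [[0,0,0,-0.3,0.05,0,0.85],[0,0,0,-0.6,0.1,0,0.85],[0,0,0,-0.8,0.1,0,0.85],[0,0,0,-0.8,0.1,0,0.85]],
  ],
)

```text
time_s: 22.8
eef_pos: [493.3, -332.0, 59.5]
eef_rot: [0.643, 0.766, 0.0, -0.002]
contact_force: [-9.9, 5.6, 11.9]
gripper_width: 15.1
```

```bash
python3 - <<'E'
from h import *
s=st(); v=np.array(s['eef_pos'])[:2]-[579,-308]; print(np.hypot(*v),np.arctan2(-v@X,-v@Y))
f=snap('scene','s8.png'); pts(f,'scene',['gate_post','wheel_center'])
E
```

```text
22.8 [ 493.3 -332.    59.5] [ 0.643  0.766  0.    -0.002] [-9.9  5.6 11.9] 15.1 [ 0.16  0.61  0.49  1.91 -0.42  0.73  1.07]
89.03018125887294 -0.09879838574716011
scene gate_post 0.94 [320.4  12.6  51.5]
scene gate_post 0.88 [ 286.9 -241.6   48.8]
scene gate_post 0.8 [ 757.  -100.1   50.8]
scene gate_post 0.31 [575.8 117.4   0.8]
scene wheel_center 0.62 [ 550.2 -364.3   38.5]
```

Call:
carry_out(
  moves=[
    [[0,0,0,-0.8,0.1,0,0.5],[0,0,0,-0.8,0.1,0,0.5],[0,0,0,-0.8,0.1,-4,0.5],[0,0,0,-0.8,0.1,-9,0.5],[0,0,0,-4,0.1,-13,0.5]],
  ],
)

```text
time_s: 23.58
eef_pos: [505.8, -369.5, 190.5]
eef_rot: [0.641, 0.767, 0.002, 0.002]
contact_force: [0.7, -0.8, 0.0]
gripper_width: 42.7
```

```bash
python3 - <<'E'
from h import *
st(); f=snap('wrist','w5.png'); pts(f,'wrist',['gate_post','gate_hinge','wheel_center'])
g=snap('scene','s9.png'); pts(g,'scene',['gate_post','gate_hinge','wheel_center'])
a=cv2.resize(f['img'],None,fx=.9,fy=.9)[:,:400]; b=cv2.resize(g['img'][180:310,330:480],None,fx=2.6,fy=2.6); 
c=np.zeros((360,790,3),np.uint8); c[:,:400]=a; c[:b.shape[0],400:790]=b[:360]
cv2.imwrite('pics/c9.png',c)
E
```

```text
23.575 [ 505.8 -369.5  190.5] [0.641 0.767 0.002 0.002] [ 0.7 -0.8  0. ] 42.7 [ 0.15  0.49  0.58  1.75 -0.32  0.99  1.03]
wrist gate_post 0.85 [ 492.9 -328.4   49.4]
wrist gate_post 0.83 [ 286.3 -246.5   53.7]
wrist gate_hinge 0.64 [ 579.7 -307.3   54.3]
wrist wheel_center 0.88 [ 545.6 -363.    40.6]
scene gate_post 0.97 [321.3  15.3  49.6]
scene gate_post 0.95 [ 490.9 -328.3   53.5]
scene gate_post 0.84 [ 285.  -241.2   46.8]
scene gate_post 0.62 [757.7 -99.1  48.9]
scene gate_hinge 0.95 [405.7  17.1  51. ]
scene gate_hinge 0.63 [ 577.8 -310.3   49.7]
scene gate_hinge 0.63 [ 366.1 -209.6   50.6]
scene gate_hinge 0.52 [ 847.1 -100.2   51.5]
scene wheel_center 0.91 [ 551.3 -365.5   40.4]
```

View pics/c9.png

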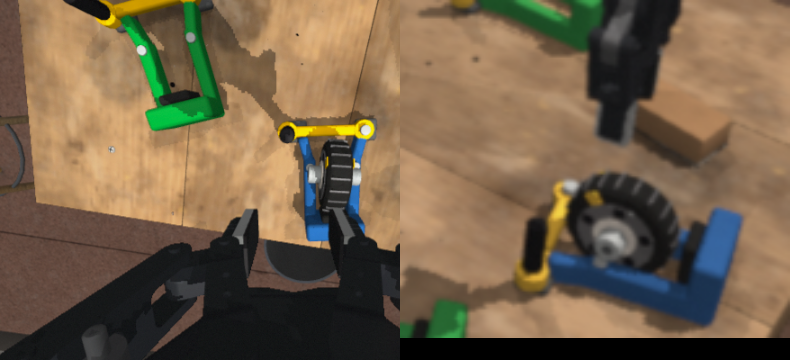

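```bash
python3 - <<'E'
from h import *
f=snap('wrist')
for n,u,v,z in [('bossL',342,193,40),('bossR',399,194,40),('top',378,192,80),('hinge',406.7,144.4,27),('post',320,149,66)]:
    p=proj(f,u,v,z);print(n,p,dk(p))
for c in('scene','top'):
    g=snap(c);pts(g,c,['tin','jar','sander','glue'])
E
```

```text
bossL [ 519.3 -366.6   40. ] [ -4.6 -35.4]
bossR [ 575.5 -357.6   40. ] [-3.7 21.5]
top [ 545.1 -351.3   80. ] [-15.2  -7.4]
hinge [ 574.7 -309.2   27. ] [-51.5  29.1]
post [ 490.5 -325.6   66. ] [-50.  -56.7]
scene tin 0.91 [441.4 120.4   3. ]
scene jar 0.85 [ 6.728e+02 -3.050e+01  5.000e-01]
scene sander 0.58 [ 7.129e+02 -3.338e+02 -4.000e-01]
scene glue 0.62 [576.3 115.9  -2.2]
top tin 0.64 [441.5 126.2  -1.3]
top jar 0.78 [669.3 -33.   -5.1]
top jar 0.65 [575.  117.9  -2.1]
top sander 0.91 [ 714.7 -329.3   -5.5]
top glue 0.63 [572.2 118.2   1.9]
```

```bash
python3 -c "
from h import *
chk(['scene']); print(bot.sign_off())"
```

```text
24.525 [ 503.8 -371.3  188.6] [0.643 0.766 0.001 0.001] [-0.1  1.2 -0.2] 42.7 [ 0.15  0.49  0.58  1.75 -0.32  0.99  1.03]
tcp dock [ -2.6 -51.5] ybear 10.0
scene 0.8 [ 553.5 -364.8   40.3] dock [-0.4 -1.5]
the job is handed in; nothing more can be done
None
```

I opened the gate, rolled the wheel home into the blue dock, shut the gate behind it and handed the job in at about 24.5 s of the 72 s allowed. Signing off gives no verdict, so the figures below are my own measurements.

- **Gate opening:** I gripped the post and swung the gate to about 2.3 rad.
- **Rolling:** I pushed the wheel on its axle bosses at about 30 mm/s. The pictures showed its mark at a quarter turn at about 62 mm and just past the bottom at about 140 mm. At the stop the push met about 5 N, and the mark had come up to about 0.6 rad from the top.
- **Wheel at the end:** It stands upright between the rails. The scene camera puts it 0 to 2 mm short of home. The close wrist view puts it about 5 mm short, so it probably rolled back slightly when I let go. Both are inside the 12 mm limit.
- **Gate at the end:** I pressed it until it resisted, then let go. In the pictures it is shut to within a few hundredths of a rad. It ended about 0.1 rad further in than it started, so it seems to have begun slightly ajar.
- **Surroundings:** The tin, jar, sanding block and glue bottle measured within about 5 mm of their starting positions, roughly the measuring error. The gripper is clear, 190 mm above the bench.

I viewed 14 pictures, which is four over the budget of 10 and past the one or two extra allowed. The extra ones checked the wheel and the gate.

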